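Dock the carrier plates and prove them with a straightedge

TASK

Slide every aluminium carrier plate flat into a bay of the green docking rack, one plate to a bay and grip end outwards, until it is fully home against the stop. When all are home, lay the steel straightedge flat on the table, flush against the front edges of all the plates at once, and let go of it to prove that they are in line; after that check, put the straightedge back straight on the middle of its blue mat and swing the red locking lever fully over, away from the robot. Leave the mug, bottle and yellow bin alone.

Things in the scene. Friction and masses are not known exactly. Their poses are not given: they have to be found in the camera images.
- rack: Fixed green and dark steel docking rack with 4 bays side by side. Origin on the table in the middle of the line of slot mouths; x points into the slots (away from the robot), y left, z up. Slots run from x = 0 to the stop face at x = 65 mm (stop bar 30 mm high, 14 mm thick). A plate fully home has its origin at x = +10 mm and its front edge at x = -45 mm.
- bay1 (a point): Mouth of the rightmost bay, on the table (rack x = 0, y = -108 mm). Each slot is 63 mm wide; its floor is the table. The walls between slots are 9 mm thick with pointed noses to x = -5 mm, and carry lips that overhang a plate by 10 mm on each side, underside 14 mm and top 22 mm above the table; the middle of each bay is open above.
- bay2 (a point): Mouth of the second bay from the right, on the table (rack y = -36 mm).
- bay3 (a point): Mouth of the third bay from the right, on the table (rack y = +36 mm).
- bay4 (a point): Mouth of the leftmost bay, on the table (rack y = +108 mm).
- lock (a joint): Red locking lever at the right-hand (-y) end of the rack, rad: 0 leans towards the robot (unlocked, as far as 0.5 rad from upright), 1.0 leans fully away from the robot (locked). It stays where it is left.
- lock_tip (a point): Tip of the red-knobbed locking lever: a pale rod 70 mm long with a red ball on its end, on a small grey block beside the rack; it swings in the rack's x-z plane.
- mat: Fixed flat blue mat, 320 x 150 x 3 mm, on the table to the robot's left: the straightedge's place. Origin at the centre of its underside, x along its length.
- straightedge: Loose steel straightedge, 260 (x) x 80 (y) x 10 mm, 0.5 kg, with a black grip rib on top, 90 (x) x 16 (y) mm, from 10 to 50 mm above its underside, in the middle. Origin at the centre of its underside; x along its length. Its two long edges are alike.
- plate1: Loose bare-metal (aluminium) carrier plate with a dark round pocket, 110 (x) x 60 (y) x 12 mm, about 0.25 kg, lying flat, with an orange grip block on top near its front end: 28 (x) x 16 (y) mm, from 12 to 52 mm above the underside, centred at x = -31 mm. Origin at the centre of its underside; -x is the front (grip) end, +x the end that goes into the slot first. May be absent.
- plate1_front (a point): Middle of the front edge of plate 1 (x = -55 mm, half-way up its 12 mm thickness).
- plate2: Loose bare-metal (aluminium) carrier plate with a dark round pocket, 110 (x) x 60 (y) x 12 mm, about 0.25 kg, lying flat, with an orange grip block on top near its front end: 28 (x) x 16 (y) mm, from 12 to 52 mm above the underside, centred at x = -31 mm. Origin at the centre of its underside; -x is the front (grip) end, +x the end that goes into the slot first. May be absent.
- plate2_front (a point): Middle of the front edge of plate 2 (x = -55 mm, half-way up its 12 mm thickness).
- plate3: Loose bare-metal (aluminium) carrier plate with a dark round pocket, 110 (x) x 60 (y) x 12 mm, about 0.25 kg, lying flat, with an orange grip block on top near its front end: 28 (x) x 16 (y) mm, from 12 to 52 mm above the underside, centred at x = -31 mm. Origin at the centre of its underside; -x is the front (grip) end, +x the end that goes into the slot first. May be absent.
- plate3_front (a point): Middle of the front edge of plate 3 (x = -55 mm, half-way up its 12 mm thickness).
- plate4: Loose bare-metal (aluminium) carrier plate with a dark round pocket, 110 (x) x 60 (y) x 12 mm, about 0.25 kg, lying flat, with an orange grip block on top near its front end: 28 (x) x 16 (y) mm, from 12 to 52 mm above the underside, centred at x = -31 mm. Origin at the centre of its underside; -x is the front (grip) end, +x the end that goes into the slot first. May be absent.
- plate4_front (a point): Middle of the front edge of plate 4 (x = -55 mm, half-way up its 12 mm thickness).
- mug: Blue mug, 80 mm across, 90 mm high, bystander. Origin at the centre of its underside.
- spray: Green bottle, 64 mm across, 190 mm high, bystander. Origin at the centre of its underside.
- bin: Yellow open parts bin, 140 x 200 x 70 mm, bystander. Origin at the centre of its underside.
Things that resemble listed ones, but are neither listed nor needed, are in the scene too. What is shaped like the plate3 but pink is not meant. What is shaped like the plate4 but turquoise is not meant.

How it is judged:
By the outcome, as a careful person would: the job done as asked, in the order asked, and still so for the second after the job is handed in, with the robot touching nothing.
Of plate1, plate2, plate3, plate4 only 3 to 4 are there at a start; the rules pass over those that are not, and their reading is None.
At some moment in a run one of plate1, plate2, plate3, plate4, straightedge may be knocked a few centimetres aside while the robot is not near it.
Once in a run the grip may slacken for a moment while it holds something.
It also fails if it takes over 210 s, if anything falls off the work surface, if the arm or the gripper's body presses on something with over 40 N, if the wrist force passes 120 N, or if a joint passes its speed limit or range.

ROBOT

A 7-joint arm with a two-finger parallel gripper is mounted at the origin on the work surface. World frame = base frame: x ahead of the robot, y to its left, z up, the work surface at z = 0. Lengths are in m, angles in rad, forces in N, time in s.
With the tool pointing down it reaches from about 0.4 to 0.85 m from the base axis. Payload 10.4 kg.
Tool frame: the origin (TCP) lies at the very end of the fingers, on their centre line; the grasp point (between the pads) lies 19 mm behind it (manip.grip_point_offset is the distance from the TCP to the grasp point, in m); z points along the fingers, y is the line along which they close (so a half turn about z gives the same grasp; the last joint's range is limited). The gripper opens to 85 mm and grips with 20 to 120 N. Pads are 22 mm wide; open, the fingers measure 114 mm over their backs; the gripper's body (76 mm by 85 mm) begins 54 mm behind the grasp point. The pads swing forward as they close: fully open they stand 13 mm farther back than shut.
Start: joints at [-1.217, 0.332, -0.065, 1.46, 0.022, 1.35, -0.088], TCP at [0.23, 0.581, 0.231] pointing down, gripper open.
Joint ranges: [-2.6, 2.6], [-0.5, 2.12], [-1.47, 1.34], [0.16, 2.42], [-1.27, 4.41], [0.06, 2.06], [-2.6, 2.6]. Speed limits (rad/s): [2.22, 2.22, 2.79, 2.79, 3.14, 3.14, 3.14].

INTERFACE

Orientations are given as a unit quaternion [x, y, z, w].
In Python, from workcell import manip gives the robot as it stands. The module is installed in compiled form; this text tells all that it offers.
- The arm moves only by the tool step_arm, never from a script. Its argument "moves" is a list of rows, each a list of 7 numbers: the closure, from 0 (fully open) to 1 (shut), then the shift along the world's x, y, z in mm, then the turn, a rotation vector about the world's x, y, z in rad. In form: [[grip, tx, ty, tz, ax, ay, az], ...]. A call has 1 to 10 rows; each row is the pose to reach, as a shift and turn from the pose commanded when the call began; what a row does not reach only later rows make up. A row lasts 1/10 s, in which the tool goes at most 50 mm and 8.59 degrees, less where a joint would pass 70% of its speed; a pose out of reach is approached as far as the arm can. A call with a gripper value outside its range is refused whole. The fingers move at their own pace and stop on an object; "grip_force" is the grip in N (left out, the last holds). Time passes only in rows, so rows that repeat a pose let the fingers close. It gives the time, the measured TCP pose, the force, the opening and the grip force at its end, in the units of the state.
- manip.get_obs(): the state, without advancing time (a new reading comes with each control period).
- manip.camera(name): name is "side" or "top"; returns a dict with "image" (384x512x3 uint8, blue, green, red), "K" (3x3 intrinsics, pixels), "rvec" (rotation vector, rad) and "tvec" (3), from world to camera coordinates, as OpenCV has them. Camera axes: x right, y down, z forward; pixel columns grow to the right and rows downward; lengths in m; the calibration is good to about 2 mm. A picture is of the moment at which its call begins. There is no depth.
- manip.hand_in(): hands the job in; it is judged then, once.
The state is a dict: "clock": time; "joint_pos": joint angles; "joint_velocities": joint speeds; "tau": joint torques, N m; "position": TCP position; "ee_rot": TCP orientation; "ft_force": force on the tool from outside, world axes, zero at the start; "torque": the same for the moment, N m; "grip_width": opening from 0.0 (shut) to 1.0 (fully open); "grasp_force": force on a finger pad.
Only numpy, scipy, OpenCV 4.12 (cv2) and the standard library are available. Lean on these libraries where they do the work, as an engineer would, in place of code of your own. Each camera call takes 0.05 s, during which the arm holds its last target. There are 200 camera calls.

## Working session

There is one attempt and no reset: what is moved stays moved. The work goes in short steps, Python scripts to look and compute and a tool call to move; the robot and the scene stay as the last step left them, time stands still between calls to the robot, and variables do not carry over. Pictures are saved under pics/ and viewed, at most 14 in all, crops included, and the job is handed in when it is done.

Besides the shell and the picture viewer there is one more tool, called after ">>>" in YAML: its name, and indented under it one key for each argument. step_arm: Moves the arm, as the interface text tells. Its arguments: {"type":"object","properties":{"moves":{"type":"array","items":{"type":"array","items":{"type":"number"}}},"grip_force":{"type":"number"}},"required":["moves"]}

```bash
mkdir -p pics; cat > h.py <<'E'
import numpy as np, cv2
from workcell import manip
def snap(n,tag):
    c=manip.camera(n); cv2.imwrite(f'pics/{tag}.png',c['image']); np.savez(f'pics/{tag}.npz',K=c['K'],r=c['rvec'],t=c['tvec']); return c
def ray(tag,px,z=0.0):
    c=np.load(f'pics/{tag}.npz'); R=cv2.Rodrigues(c['r'])[0]; t=c['t'].reshape(3); o=-R.T@t
    out=[]
    for (u,v),zz in zip(px,np.broadcast_to(z,len(px))):
        d=R.T@np.linalg.solve(c['K'],[u,v,1]); out.append(o+d*(zz-o[2])/d[2])
    return np.array(out)
def proj(tag,P):
    c=np.load(f'pics/{tag}.npz'); return cv2.projectPoints(np.array(P,float),c['r'],c['t'],c['K'],None)[0].reshape(-1,2)
def crop(tag,out,x0,y0,x1,y1,s):
    im=cv2.imread(f'pics/{tag}.png')[y0:y1,x0:x1]; cv2.imwrite(f'pics/{out}.png',cv2.resize(im,None,fx=s,fy=s,interpolation=cv2.INTER_CUBIC))
E
python3 - <<'E'
from h import *
snap('top','t0');snap('side','s0')
a=cv2.imread('pics/t0.png'); cv2.imwrite('pics/t0b.png',cv2.resize(a,(800,600),interpolation=cv2.INTER_CUBIC))
for t in('t0','s0'):
    c=np.load(f'pics/{t}.npz');R=cv2.Rodrigues(c['r'])[0];print(-R.T@c['t'].reshape(3),c['K'][0,0])
o=manip.get_obs();print(o);print(manip.grip_point_offset)
E
```

```text
[ 0.39684679 -0.08459737  1.39034263] 469.06616762598844
[-0.03501562 -0.70417013  0.97718911] 384.34173835650415
{'clock': 0.1, 'joint_pos': array([-1.21661645,  0.33282339, -0.06471082,  1.46086377,  0.02160679,
        1.34992106, -0.08850438]), 'joint_velocities': array([-0.00088629, -0.00257701,  0.00067482, -0.00231597,  0.00077447,
        0.0002866 , -0.0018653 ]), 'tau': array([ 3.40950910e-04, -6.26747203e+01,  4.85239585e-02, -3.92428851e+01,
        1.61839044e-02,  7.06361403e-03,  2.29517440e-05]), 'position': array([0.22982719, 0.58083638, 0.23058327]), 'ee_rot': array([ 1.87264411e-01,  9.82309322e-01, -6.53407849e-04, -9.21745139e-05]), 'ft_force': array([ 0.08784088, -0.11008489, -0.30576221]), 'torque': array([ 0.0198084 , -0.00614334,  0.01420877]), 'grasp_force': 0.0, 'grip_width': 1.0014840220080958}
0.0187
```

View pics/t0b.png

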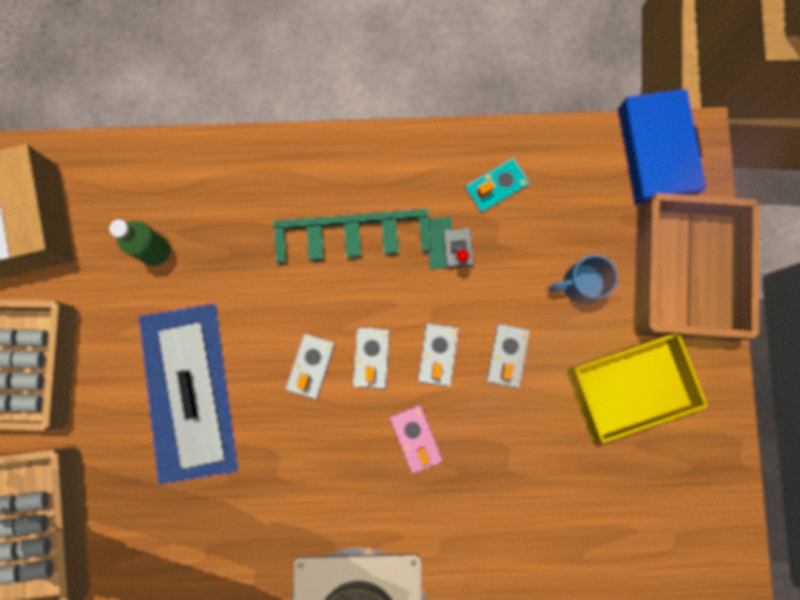

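View pics/s0.png

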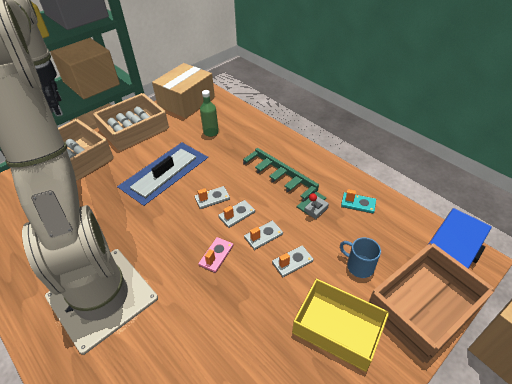

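The four bare-metal plates in the 800x600 top view are at (310,366), (371,358), (438,355) and (508,355). Pink (415,440) and turquoise (497,185) are the lookalikes. The straightedge is on the mat at (190,395). I'll confirm this in an enlarged crop.

```bash
python3 - <<'E'
from h import *
crop('t0','t0c',170,130,350,265,4.44)
crop('t0','t0d',80,185,160,315,4.5)
print(proj('t0',[[0,0,0],[.5,0,0],[.5,.2,0],[.23,.58,.23]]))
print(proj('s0',[[0,0,0],[.5,0,0],[.5,.2,0],[.23,.58,.23]]))
E
```

```text
[[229.56277329 396.02752141]
 [225.69933405 219.67703747]
 [158.53266707 221.63405076]
 [-16.88045863 331.04573673]]
[[101.51352444 297.55052881]
 [235.06924381 205.051332  ]
 [199.34952199 176.22108023]
 [ 60.05578523 111.30138901]]
```

View pics/t0c.png

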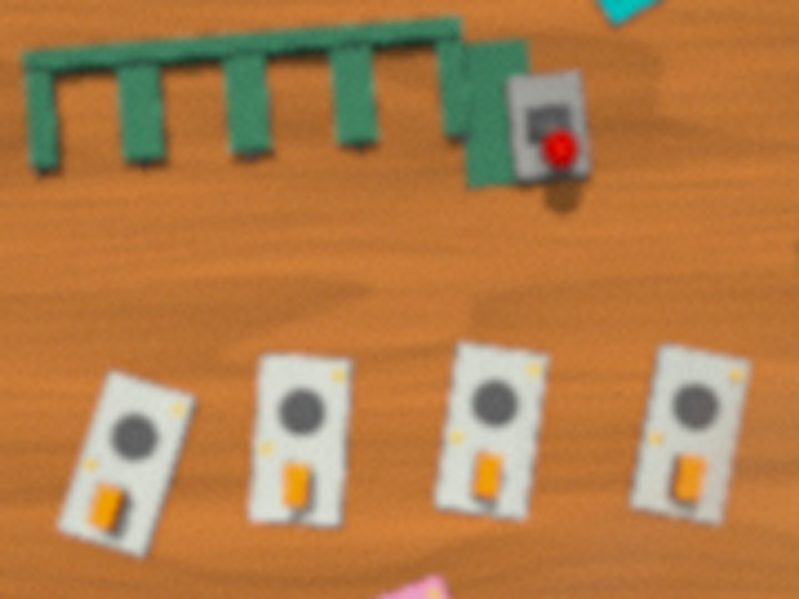

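View pics/t0d.png

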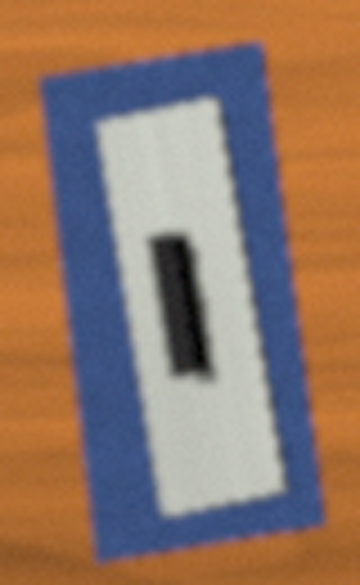

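Confirmed: four bare-metal plates, orange grips towards the robot, at crop pixels (126,465), (300,440), (492,432), (690,435). The rack mouths face the robot, and the lever knob is at (561,148). Next I'll fit the poses.

```bash
cat >> h.py <<'E'
from scipy.optimize import minimize
S=4
def box(x0,x1,y0,y1,z0,z1): return np.array([[x,y,z] for x in(x0,x1) for y in(y0,y1) for z in(z0,z1)],float)/1000
PLATE=[box(-55,55,-30,30,0,12),box(-45,-17,-8,8,12,52)]
EDGE=[box(-130,130,-40,40,0,10),box(-45,45,-8,8,10,50)]
MAT=[box(-160,160,-75,75,0,3)]
RACK=[box(65,79,-148.5,148.5,0,30)]+[box(0,65,max(y-14.5,-148.5),min(y+14.5,148.5),14,22) for y in(-144,-72,0,72,144)]
def tf(p,P,z=0):
    c,s=np.cos(p[2]),np.sin(p[2]); return P@np.array([[c,s,0],[-s,c,0],[0,0,1]])+[p[0],p[1],z]
def sil(tag,boxes,p,sh,z=0):
    m=np.zeros((sh[0]*S,sh[1]*S),np.uint8)
    for b in boxes:
        q=(proj(tag,tf(p,b,z))+.5)*S-.5
        cv2.fillConvexPoly(m,cv2.convexHull(np.round(q*16).astype(np.int32)),1,shift=4)
    return cv2.resize(m.astype(np.float32),(sh[1],sh[0]),interpolation=cv2.INTER_AREA)
def fit(tag,mask,boxes,p0,z=0):
    mask=cv2.GaussianBlur(mask.astype(np.float32),(0,0),1.0)
    f=lambda d:float(((cv2.GaussianBlur(sil(tag,boxes,[p0[0]+d[0]/1000,p0[1]+d[1]/1000,p0[2]+d[2]/100],mask.shape,z),(0,0),1.0)-mask)**2).sum())
    r=minimize(f,[0,0,0],method='Nelder-Mead',options=dict(initial_simplex=[[0,0,0],[8,0,0],[0,8,0],[0,0,8]],xatol=.05,fatol=.01))
    r=minimize(f,r.x,method='Nelder-Mead',options=dict(initial_simplex=r.x+np.array([[0,0,0],[2,0,0],[0,2,0],[0,0,3]]),xatol=.05,fatol=.01))
    d=r.x; return np.array([p0[0]+d[0]/1000,p0[1]+d[1]/1000,p0[2]+d[2]/100]),r.fun
def near(m,tag,c,rad):
    u=proj(tag,[[c[0],c[1],0]])[0]; k=np.zeros(m.shape,np.uint8); cv2.circle(k,tuple(int(round(x)) for x in u),int(rad),1,-1); return m*k
def masks(tag):
    im=cv2.imread(f'pics/{tag}.png'); h=cv2.cvtColor(im,cv2.COLOR_BGR2HSV); H,Sa,V=[h[...,i].astype(int) for i in range(3)]
    wood=(H<22)&(Sa>110)&(V<225)
    green=(H>60)&(H<95)&(Sa>90)&(V<160)
    blue=(H>100)&(H<130)&(Sa>90)
    white=((Sa<70)&(V>40))
    orange=(H<22)&(Sa>150)&(V>=225)
    return {k:v.astype(np.uint8) for k,v in dict(white=white,orange=orange,green=green,blue=blue,wood=wood).items()}
def plates(tag,seeds,rad=26):
    m=masks(tag); w=cv2.morphologyEx(m['white']|m['orange'],cv2.MORPH_CLOSE,np.ones((3,3),np.uint8))
    return [fit(tag,near(w,tag,s,rad),PLATE,s) for s in seeds]
E
python3 - <<'E'
from h import *
C=lambda u,v,k=4.44,o=(170,130):(u/k+o[0]-.4,v/k+o[1]-.4)
seeds=[]
for pts in [((126,465),(135,437),(103,508)),((300,440),(302,412),(296,485)),((492,432),(495,404),(488,476)),((690,435),(695,406),(689,478))]:
    p=ray('t0',[C(*pts[0]),C(*pts[1])],.012); g=ray('t0',[C(*pts[2])],.052)
    d=p[1]-g[0]; seeds.append([p[0,0],p[0,1],np.arctan2(d[1],d[0])])
for s,(p,e) in zip(seeds,plates('t0',seeds)): print(np.round(s,3),np.round(p,4),round(e,1))
m=masks('t0')
b=ray('t0',[C(22,52),C(462,18)],.030); d=b[0]-b[1]; yaw=np.arctan2(-d[0],d[1]); c=b.mean(0)
r0=np.array([c[0]-.079*np.cos(yaw),c[1]-.079*np.sin(yaw),yaw]); print('rack0',r0)
g=m['green'].copy(); 
# drop lever base plate: right of rack end
cut=proj('t0',[tf(r0,np.array([[0.03,-.1515,.022]]))[0]])[0]; g[:,int(cut[0]):]=0; g=near(g,'t0',c[:2],75)
print('rack',fit('t0',g,RACK,r0))
D=lambda u,v:C(u,v,4.5,(80,185))
q=ray('t0',[D(40,78),D(262,42),D(325,522),D(97,563)],.003); c=q.mean(0); d=q[0]+q[1]-q[2]-q[3]
m0=[c[0],c[1],np.arctan2(d[1],d[0])]; print('mat',m0)
print('edge',fit('t0',near(((m['white']>0)|((cv2.imread('pics/t0.png').max(2)<90))).astype(np.uint8),'t0',c[:2],55)*(1-m['blue']),EDGE,m0,.003))
mm=near(1-m['wood'],'t0',c[:2],75); print('matfit',fit('t0',mm,MAT,m0))
for k in m: print(k,m[k].sum(),end=' ')
k=ray('t0',[C(561,148)],.08);print('knob',k)
cv2.imwrite('pics/chk.png',np.hstack([g*255,mm*255,near(m['white']|m['orange'],'t0',seeds[0],26)*255]))
E
```

```text
[ 0.458  0.082 -0.338] [ 0.4597  0.082  -0.3375] 0.7
[ 0.472 -0.034 -0.073] [ 0.4719 -0.0339 -0.095 ] 2.7
[ 0.473 -0.161 -0.172] [ 0.4741 -0.1602 -0.1799] 1.1
[ 0.467 -0.291 -0.247] [ 0.4684 -0.2913 -0.2305] 9.5
rack0 [ 0.66354382 -0.00606465  0.04704515]
rack (array([ 0.66522761, -0.00660434,  0.04663388]), np.float64(181.30459594726562))
mat [np.float64(0.4172334587418667), np.float64(0.3143675573872719), np.float64(0.13193780381507966)]
edge (array([0.4126767 , 0.30673121, 0.17604178]), np.float64(62.71611404418945))
matfit (array([0.41681744, 0.31525604, 0.13284422]), np.float64(176.17344665527344))
white 49785 orange 192 green 1506 blue 5806 wood 129701 knob [[ 0.64932583 -0.2077465   0.08      ]]
```

```bash
cat > ov.py <<'E'
from h import *
def overlay(tag,out,items,win,s):
    im=cv2.imread(f'pics/{tag}.png'); x0,y0,x1,y1=win
    im=cv2.resize(im[y0:y1,x0:x1],None,fx=s,fy=s,interpolation=cv2.INTER_CUBIC)
    for boxes,p,z in items:
        for b in boxes:
            top=b[[1,3,7,5]]; q=((proj(tag,tf(p,top,z))+.5-[x0,y0])*s).astype(int)
            cv2.polylines(im,[q],True,(255,0,255),1)
    cv2.imwrite(f'pics/{out}.png',im)
E
python3 - <<'E'
from ov import *
P=[[.4597,.082,-.3375],[.4719,-.0339,-.095],[.4741,-.1602,-.18],[.4684,-.2913,-.2305]]
overlay('t0','o0',[(PLATE,p,0) for p in P]+[(RACK,[.6652,-.0066,.0466],0),(EDGE,[.4127,.3067,.176],.003),(MAT,[.4168,.3153,.1328],0)],(80,130,350,315),2.95)
E
```

```text
(no output)
```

View pics/o0.png

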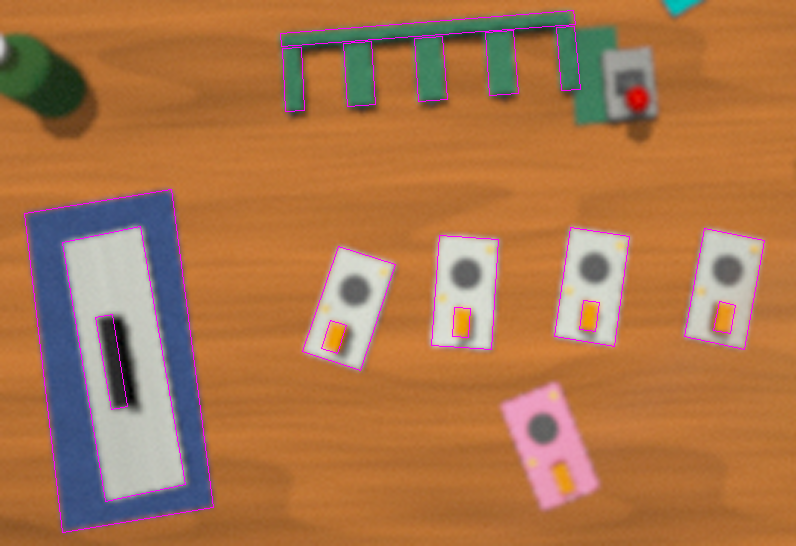

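>>> step_arm:
  moves:
    - [0.4,0,0,0,0,0,0]
    - [0.4,200.6,-488.5,-60,0,0,0.039]
    - [0.4,200.6,-488.5,-60,0,0,0.039]
    - [0.4,200.6,-488.5,-60,0,0,0.039]
    - [0.4,200.6,-488.5,-60,0,0,0.039]
    - [0.4,200.6,-488.5,-60,0,0,0.039]
    - [0.4,200.6,-488.5,-60,0,0,0.039]
    - [0.4,200.6,-488.5,-60,0,0,0.039]
    - [0.4,200.6,-488.5,-60,0,0,0.039]
    - [0.4,200.6,-488.5,-60,0,0,0.039]
  grip_force: 50

```text
clock: 1.1
position: [0.4001, 0.1656, 0.1805]
ee_rot: [0.168, 0.986, 0.0, 0.0]
ft_force: [1.2, 0.4, 0.8]
grip_width: 0.601
grasp_force: 0.0
```

>>> step_arm:
  moves:
    - [0.4,0,0,0,0,0,0]
    - [0.4,0,0,0,0,0,0]

```text
clock: 1.3
position: [0.4, 0.1668, 0.1805]
ee_rot: [0.169, 0.986, 0.0, -0.0]
ft_force: [-0.3, 0.6, 0.1]
grip_width: 0.597
grasp_force: 0.0
```

>>> step_arm:
  moves:
    - [0.4,30.4,-74.5,0,0,0,0]
    - [0.4,30.4,-74.5,0,0,0,0]
    - [0.4,30.4,-74.5,-80,0,0,0]
    - [0.4,30.4,-74.5,-110,0,0,0]
    - [0.4,30.4,-74.5,-130,0,0,0]
    - [0.4,30.4,-74.5,-145,0,0,0]
    - [0.4,30.4,-74.5,-155,0,0,0]
    - [0.4,30.4,-74.5,-162,0,0,0]
    - [0.4,30.4,-74.5,-162,0,0,0]

```text
clock: 2.2
position: [0.4301, 0.0936, 0.0183]
ee_rot: [0.168, 0.986, -0.0, -0.0]
ft_force: [-0.0, 0.2, -0.5]
grip_width: 0.596
grasp_force: 0.0
```

>>> step_arm:
  moves:
    - [0.9,0,0,0,0,0,0]
    - [0.9,0,0,0,0,0,0]
    - [0.9,0,0,0,0,0,0]
    - [0.9,0,0,0,0,0,0]
    - [0.9,0,0,0,0,0,0]

```text
clock: 2.7
position: [0.4308, 0.0933, 0.0194]
ee_rot: [0.168, 0.986, 0.001, 0.001]
ft_force: [-0.8, -0.4, 7.4]
grip_width: 0.181
grasp_force: 49.9
```

```bash
python3 - <<'E'
from h import *
snap('top','t1');snap('side','s1')
print(manip.get_obs()['position'],manip.get_obs()['ee_rot'],manip.get_obs()['clock'])
crop('t1','t1c',170,130,350,265,4)
E
```

```text
[0.43082509 0.09334605 0.0193867 ] [1.68098472e-01 9.85769906e-01 5.43305302e-04 5.49393486e-04] 2.8
```

View pics/t1c.png

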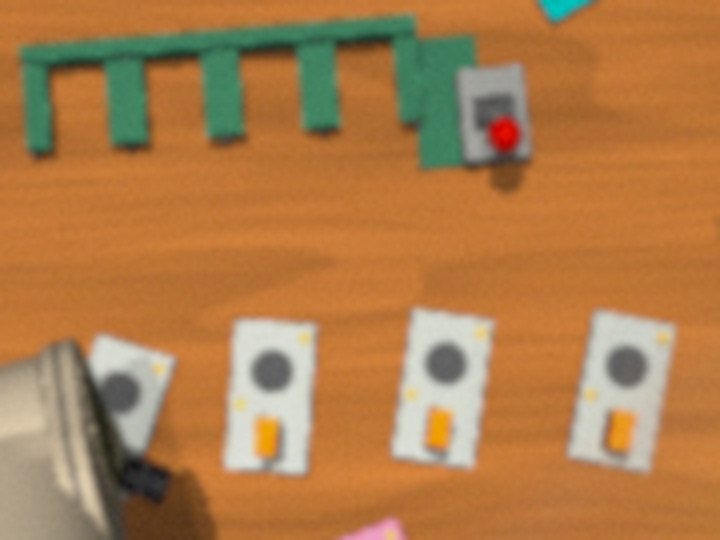

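>>> step_arm:
  moves:
    - [0.9,0,0,8,0,0,0]
    - [0.9,30,1,9,0,0,0.08]
    - [0.9,60,2,9,0,0,0.18]
    - [0.9,90,3,9,0,0,0.28]
    - [0.9,115,4,9,0,0,0.35]
    - [0.9,129,4,9,0,0,0.384]
    - [0.9,129,4,5,0,0,0.384]
    - [0.9,129,4,2,0,0,0.384]
    - [0.9,129,4,1,0,0,0.384]
    - [0.9,129,4,1,0,0,0.384]
  grip_force: 70

```text
clock: 3.8
position: [0.5582, 0.097, 0.0196]
ee_rot: [-0.023, 1.0, 0.0, -0.0]
ft_force: [0.2, -0.9, -1.4]
grip_width: 0.176
grasp_force: 68.9
```

```bash
python3 - <<'E'
from h import *
snap('top','t2');print(manip.get_obs()['position'],manip.get_obs()['ee_rot'],manip.get_obs()['ft_force'])
crop('t2','t2c',160,130,280,220,6)
E
```

```text
[0.55840394 0.09708899 0.019607  ] [-2.29096160e-02  9.99737498e-01  8.50206983e-05 -2.77427320e-04] [-1.58611887 -0.65918431 -1.24816639]
```

View pics/t2c.png

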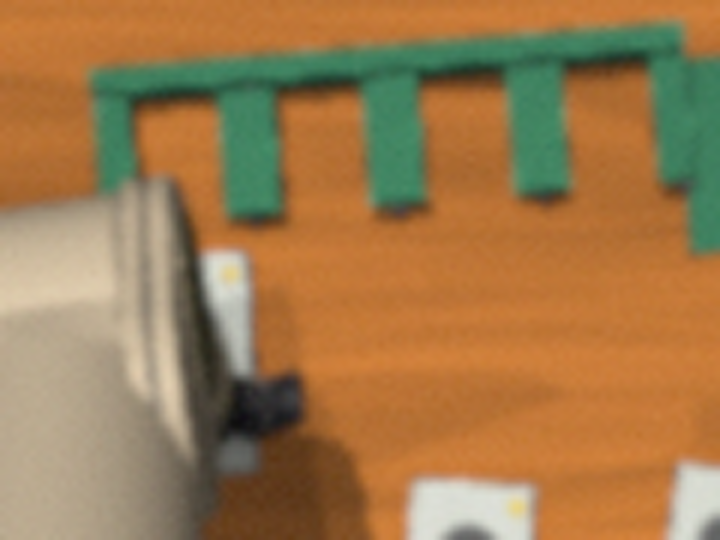

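```bash
python3 - <<'E'
from h import *
R=np.array([.6652,-.0066,.0466])
def rk(p): 
    c,s=np.cos(R[2]),np.sin(R[2]); d=p[:,:2]-R[:2]; return np.c_[d@[c,s],d@[-s,c]]*1000
q=lambda u,v:(160+u/6-.4,130+v/6-.4)
print(rk(ray('t2',[q(248,252),q(252,340),q(258,470)],.012)))
E
```

```text
[[ -16.67641027   77.56563974]
 [ -60.99337499   78.31226819]
 [-125.80231068   79.35935077]]
```

>>> step_arm:
  moves:
    - [0.9,12,0.6,0,0,0,0]
    - [0.9,22,1,0,0,0,0]
    - [0.9,34,1.6,0,0,0,0]
    - [0.9,46,2.1,0,0,0,0]
    - [0.9,58,2.7,0,0,0,0]
    - [0.9,68,3.2,0,0,0,0]
    - [0.9,74,3.4,0,0,0,0]
    - [0.9,77,3.6,0,0,0,0]
    - [0.9,78,3.6,0,0,0,0]

```text
clock: 4.75
position: [0.6372, 0.1007, 0.0195]
ee_rot: [-0.023, 1.0, 0.0, -0.0]
ft_force: [-3.3, 0.5, 3.2]
grip_width: 0.177
grasp_force: 69.2
```

>>> step_arm:
  moves:
    - [0.9,1.5,0.1,0,0,0,0]
    - [0.9,3,0.1,0,0,0,0]
    - [0.9,4,0.2,0,0,0,0]
    - [0.9,5,0.2,0,0,0,0]
    - [0.9,5,0.2,0,0,0,0]

```text
clock: 5.25
position: [0.6389, 0.1007, 0.0195]
ee_rot: [-0.023, 1.0, 0.0, -0.003]
ft_force: [-21.3, -1.9, 16.9]
grip_width: 0.171
grasp_force: 71.4
```

>>> step_arm:
  moves:
    - [0.9,-2,-0.1,0,0,0,0]
    - [0.6,-2,-0.1,0,0,0,0]
    - [0.6,-2,-0.1,0,0,0,0]
    - [0.6,-2,-0.1,0,0,0,0]
    - [0.6,-2,-0.1,20,0,0,0]
    - [0.6,-2,-0.1,60,0,0,0]
    - [0.5,-2,-0.1,85,0,0,0]
    - [0.5,-2,-0.1,85,0,0,0]

```text
clock: 6.05
position: [0.6428, 0.101, 0.1089]
ee_rot: [-0.023, 1.0, 0.001, 0.003]
ft_force: [-0.3, -0.6, -0.5]
grip_width: 0.502
grasp_force: 0.0
```

```bash
python3 - <<'E'
from h import *
R=np.array([.6652,-.0056,.0466]); 
P=dict(p1=[.4597,.082,-.3375],p2=[.4719,-.0339,-.095],p3=[.4741,-.1602,-.18],p4=[.4684,-.2913,-.2305])
o=manip.get_obs();print(o['position'],o['ee_rot'])
for k,p in P.items(): print(k,tf(p,np.array([[-.031,0,0]]))[0]+[0,.001,0],p[2])
for y in(108,36,-36,-108): print(y,[np.round(tf(R,np.array([[x/1000,y/1000,0]]))[0],4) for x in(-102,-21)])
E
```

```text
[0.64280171 0.10101599 0.10887806] [-2.29738147e-02  9.99729909e-01  7.90806462e-04  3.41859659e-03]
p1 [0.43044885 0.093265   0.        ] -0.3375
p2 [ 0.44103978 -0.02995943  0.        ] -0.095
p3 [ 0.44360085 -0.15365008  0.        ] -0.18
p4 [ 0.43821988 -0.28321761  0.        ] -0.2305
108 [array([0.5583, 0.0975, 0.    ]), array([0.6392, 0.1013, 0.    ])]
36 [array([0.5616, 0.0256, 0.    ]), array([0.6425, 0.0294, 0.    ])]
-36 [array([ 0.565 , -0.0463,  0.    ]), array([ 0.6459, -0.0425,  0.    ])]
-108 [array([ 0.5683, -0.1182,  0.    ]), array([ 0.6493, -0.1145,  0.    ])]
```

>>> step_arm:
  moves:
    - [0.5,-202,-131,0,0,0.007,-0.141]
    - [0.5,-202,-131,0,0,0.007,-0.141]
    - [0.5,-202,-131,0,0,0.007,-0.141]
    - [0.5,-202,-131,0,0,0.007,-0.141]
    - [0.5,-202,-131,0,0,0.007,-0.141]
    - [0.5,-202,-131,0,0,0.007,-0.141]
    - [0.5,-202,-131,0,0,0.007,-0.141]
    - [0.5,-202,-131,-20,0,0.007,-0.141]

```text
clock: 6.85
position: [0.4408, -0.0295, 0.0862]
ee_rot: [0.047, 0.999, 0.001, -0.001]
ft_force: [1.2, 0.3, -0.3]
grip_width: 0.502
grasp_force: 0.0
```

```bash
python3 - <<'E'
from h import *
snap('top','t3');o=manip.get_obs();print(o['position'],o['ee_rot'])
m=masks('t3'); print(plates('t3',[[.4719,-.0339,-.095],[.4741,-.1602,-.18],[.4684,-.2913,-.2305]]))
w=m['white']|m['orange']; 
crop('t3','t3c',150,130,350,280,4)
E
```

```text
[ 0.43841815 -0.02944274  0.0822546 ] [ 4.66777208e-02  9.98903030e-01 -2.31680792e-05 -3.73182311e-03]
[(array([ 0.45957942, -0.03147845, -0.02670478]), np.float64(652.1094360351562)), (array([ 0.47403776, -0.16027291, -0.17876027]), np.float64(1.9604854583740234)), (array([ 0.46846269, -0.29132043, -0.23133719]), np.float64(9.804598808288574))]
```

View pics/t3c.png

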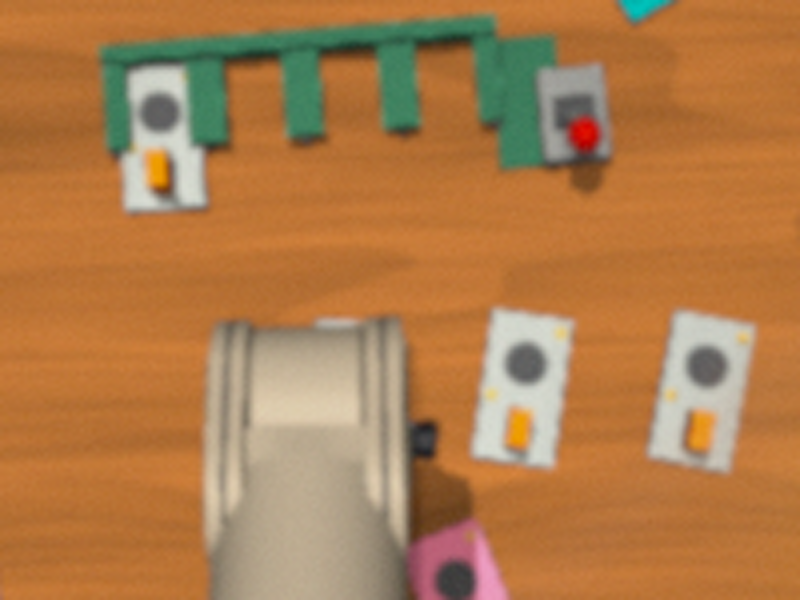

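>>> step_arm:
  moves:
    - [0.5,2.6,-0.6,0,0,-0.007,0]
    - [0.5,2.6,-0.6,-25,0,-0.007,0]
    - [0.5,2.6,-0.6,-42,0,-0.007,0]
    - [0.5,2.6,-0.6,-55,0,-0.007,0]
    - [0.5,2.6,-0.6,-63,0,-0.007,0]
    - [0.5,2.6,-0.6,-63,0,-0.007,0]
    - [0.9,2.6,-0.6,-63,0,-0.007,0]
    - [0.9,2.6,-0.6,-63,0,-0.007,0]
    - [0.9,2.6,-0.6,-63,0,-0.007,0]
    - [0.9,2.6,-0.6,-63,0,-0.007,0]

```text
clock: 7.9
position: [0.4416, -0.0308, 0.0225]
ee_rot: [0.047, 0.999, 0.001, 0.001]
ft_force: [-1.0, 0.1, 7.3]
grip_width: 0.179
grasp_force: 69.2
```

>>> step_arm:
  moves:
    - [0.9,0,0,0,0,0,0]
    - [0.9,0,0,0,0,0,0]

```text
clock: 8.1
position: [0.4416, -0.0308, 0.0224]
ee_rot: [0.047, 0.999, 0.001, 0.001]
ft_force: [-0.8, -1.0, 7.0]
grip_width: 0.176
grasp_force: 69.2
```

>>> step_arm:
  moves:
    - [0.9,0,0,8,0,0,0]
    - [0.9,20,10,9,0,0,0.02]
    - [0.9,50,25,9,0,0,0.06]
    - [0.9,80,40,9,0,0,0.1]
    - [0.9,105,50,9,0,0,0.13]
    - [0.9,120.6,55.2,9,0,0,0.141]
    - [0.9,120.6,55.2,5,0,0,0.141]
    - [0.9,120.6,55.2,2,0,0,0.141]
    - [0.9,120.6,55.2,1,0,0,0.141]
    - [0.9,120.6,55.2,1,0,0,0.141]

```text
clock: 9.1
position: [0.5606, 0.024, 0.0227]
ee_rot: [-0.023, 1.0, 0.0, -0.0]
ft_force: [-1.4, -0.2, -1.7]
grip_width: 0.17
grasp_force: 68.7
```

>>> step_arm:
  moves:
    - [0.9,0,0,0,0,0,0]

```text
clock: 9.2
position: [0.5608, 0.024, 0.0226]
ee_rot: [-0.023, 1.0, 0.0, -0.0]
ft_force: [-0.9, -0.4, -1.1]
grip_width: 0.174
grasp_force: 68.6
```

>>> step_arm:
  moves:
    - [0.9,5,1.2,0,0,0,0]
    - [0.9,14,1.7,0,0,0,0]
    - [0.9,26,2.3,0,0,0,0]
    - [0.9,40,2.9,0,0,0,0]
    - [0.9,54,3.6,0,0,0,0]
    - [0.9,66,4.2,0,0,0,0]
    - [0.9,74,4.5,0,0,0,0]
    - [0.9,78,4.7,0,0,0,0]
    - [0.9,79,4.8,0,0,0,0]

```text
clock: 10.1
position: [0.6407, 0.0291, 0.0226]
ee_rot: [-0.023, 1.0, 0.0, -0.0]
ft_force: [-4.8, 0.7, 5.0]
grip_width: 0.177
grasp_force: 69.2
```

>>> step_arm:
  moves:
    - [0.9,1.5,0.1,0,0,0,0]
    - [0.9,3,0.1,0,0,0,0]
    - [0.9,4,0.2,0,0,0,0]
    - [0.9,5,0.2,0,0,0,0]
    - [0.9,5,0.2,0,0,0,0]

```text
clock: 10.6
position: [0.6432, 0.0292, 0.0226]
ee_rot: [-0.023, 1.0, 0.0, -0.002]
ft_force: [-16.2, 1.0, 12.9]
grip_width: 0.174
grasp_force: 70.7
```

>>> step_arm:
  moves:
    - [0.9,-2,-0.1,0,0,0,0]
    - [0.6,-2,-0.1,0,0,0,0]
    - [0.6,-2,-0.1,0,0,0,0]
    - [0.6,-2,-0.1,0,0,0,0]
    - [0.6,-2,-0.1,20,0,0,0]
    - [0.6,-2,-0.1,60,0,0,0]
    - [0.5,-2,-0.1,70,0,0,0]
    - [0.5,-2,-0.1,70,0,0,0]
    - [0.5,-2,-0.1,70,0,0,0]

```text
clock: 11.5
position: [0.6431, 0.0294, 0.0917]
ee_rot: [-0.023, 1.0, 0.0, -0.0]
ft_force: [-0.3, -0.7, 0.8]
grip_width: 0.5
grasp_force: 0.0
```

>>> step_arm:
  moves:
    - [0.5,-199.5,-183.3,0,0,0,-0.226]
    - [0.5,-199.5,-183.3,0,0,0,-0.226]
    - [0.5,-199.5,-183.3,0,0,0,-0.226]
    - [0.5,-199.5,-183.3,0,0,0,-0.226]
    - [0.5,-199.5,-183.3,0,0,0,-0.226]
    - [0.5,-199.5,-183.3,0,0,0,-0.226]
    - [0.5,-199.5,-183.3,0,0,0,-0.226]
    - [0.5,-199.5,-183.3,0,0,0,-0.226]
    - [0.5,-199.5,-183.3,-5,0,0,-0.226]
    - [0.5,-199.5,-183.3,-5,0,0,-0.226]

```text
clock: 12.5
position: [0.4442, -0.153, 0.0866]
ee_rot: [0.089, 0.996, 0.0, -0.001]
ft_force: [0.7, -0.4, -0.4]
grip_width: 0.503
grasp_force: 0.0
```

```bash
python3 - <<'E'
from h import *
snap('top','t4');o=manip.get_obs();print(o['position'],o['ee_rot'])
print(plates('t4',[[.4741,-.1602,-.18],[.4684,-.2913,-.2305]]))
crop('t4','t4c',80,130,350,315,2.9)
E
```

```text
[ 0.44414313 -0.15319893  0.08683341] [ 8.89228761e-02  9.96038306e-01  8.00514464e-05 -6.38829370e-04]
[(array([ 0.46529862, -0.16674195, -0.11290965]), np.float64(782.88671875)), (array([ 0.46887679, -0.28511655, -0.32830503]), np.float64(377.65802001953125))]
```

View pics/t4c.png

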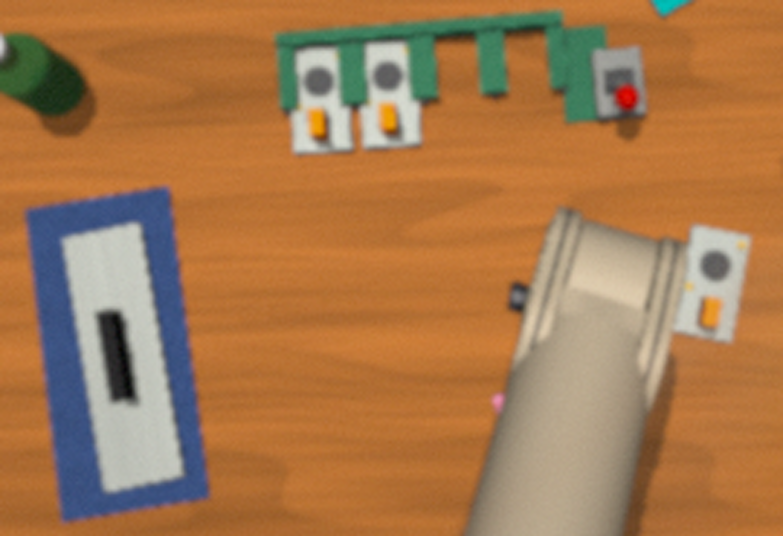

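>>> step_arm:
  moves:
    - [0.5,-0.5,-0.7,0,0,0,0]
    - [0.5,-0.5,-0.7,-25,0,0,0]
    - [0.5,-0.5,-0.7,-45,0,0,0]
    - [0.5,-0.5,-0.7,-60,0,0,0]
    - [0.5,-0.5,-0.7,-66,0,0,0]
    - [0.5,-0.5,-0.7,-66,0,0,0]
    - [0.9,-0.5,-0.7,-66,0,0,0]
    - [0.9,-0.5,-0.7,-66,0,0,0]
    - [0.9,-0.5,-0.7,-66,0,0,0]
    - [0.9,-0.5,-0.7,-66,0,0,0]

```text
clock: 13.55
position: [0.4442, -0.1549, 0.0225]
ee_rot: [0.09, 0.996, 0.0, 0.001]
ft_force: [-0.9, 0.6, 7.1]
grip_width: 0.172
grasp_force: 69.2
```

>>> step_arm:
  moves:
    - [0.9,0,0,0,0,0,0]
    - [0.9,0,0,0,0,0,0]

```text
clock: 13.75
position: [0.4442, -0.1549, 0.0225]
ee_rot: [0.09, 0.996, 0.0, 0.001]
ft_force: [-2.4, 0.4, 5.7]
grip_width: 0.174
grasp_force: 69.2
```

>>> step_arm:
  moves:
    - [0.9,0,0,8,0,0,0]
    - [0.9,15,30,9,0,0,0.06]
    - [0.9,35,65,9,0,0,0.13]
    - [0.9,60,95,9,0,0,0.2]
    - [0.9,90,107,9,0,0,0.226]
    - [0.9,115,107.5,9,0,0,0.226]
    - [0.9,121,107.5,5,0,0,0.226]
    - [0.9,121,107.5,2,0,0,0.226]
    - [0.9,121,107.5,1,0,0,0.226]
    - [0.9,121,107.5,1,0,0,0.226]

```text
clock: 14.75
position: [0.5637, -0.0476, 0.0227]
ee_rot: [-0.023, 1.0, 0.0, -0.0]
ft_force: [1.4, 0.0, -2.0]
grip_width: 0.174
grasp_force: 68.8
```

>>> step_arm:
  moves:
    - [0.9,0,0,0,0,0,0]

```text
clock: 14.85
position: [0.5636, -0.0476, 0.0227]
ee_rot: [-0.023, 1.0, 0.0, -0.0]
ft_force: [-0.6, -0.3, 0.0]
grip_width: 0.175
grasp_force: 68.8
```

>>> step_arm:
  moves:
    - [0.9,5,1,0,0,0,0]
    - [0.9,14,1.5,0,0,0,0]
    - [0.9,26,2.1,0,0,0,0]
    - [0.9,40,2.7,0,0,0,0]
    - [0.9,54,3.4,0,0,0,0]
    - [0.9,66,4,0,0,0,0]
    - [0.9,74,4.3,0,0,0,0]
    - [0.9,78,4.5,0,0,0,0]
    - [0.9,79,4.6,0,0,0,0]

```text
clock: 15.75
position: [0.6436, -0.0426, 0.0226]
ee_rot: [-0.023, 1.0, 0.0, -0.0]
ft_force: [-6.1, 0.0, 5.7]
grip_width: 0.174
grasp_force: 69.6
```

>>> step_arm:
  moves:
    - [0.9,1.5,0.1,0,0,0,0]
    - [0.9,3,0.1,0,0,0,0]
    - [0.9,4,0.2,0,0,0,0]
    - [0.9,5,0.2,0,0,0,0]
    - [0.9,6,0.2,0,0,0,0]
    - [0.9,6,0.2,0,0,0,0]

```text
clock: 16.35
position: [0.647, -0.0427, 0.0226]
ee_rot: [-0.023, 1.0, 0.001, -0.003]
ft_force: [-16.5, 0.9, 14.2]
grip_width: 0.178
grasp_force: 71.0
```

>>> step_arm:
  moves:
    - [0.9,-2,-0.1,0,0,0,0]
    - [0.6,-2,-0.1,0,0,0,0]
    - [0.6,-2,-0.1,0,0,0,0]
    - [0.6,-2,-0.1,0,0,0,0]
    - [0.6,-2,-0.1,20,0,0,0]
    - [0.6,-2,-0.1,60,0,0,0]
    - [0.5,-2,-0.1,70,0,0,0]
    - [0.5,-2,-0.1,70,0,0,0]
    - [0.5,-2,-0.1,70,0,0,0]

```text
clock: 17.25
position: [0.6471, -0.0424, 0.0917]
ee_rot: [-0.023, 1.0, 0.0, -0.0]
ft_force: [-0.4, -0.3, 0.6]
grip_width: 0.502
grasp_force: 0.0
```

```bash
python3 - <<'E'
from h import *
snap('top','t5');o=manip.get_obs();print(o['position'],o['ee_rot'])
print(plates('t5',[[.4684,-.2913,-.2305]]))
m=masks('t5');print((cv2.imread('pics/t5.png').astype(int)-cv2.imread('pics/t4.png'))[185:315,80:160].__abs__().mean())
E
```

```text
[ 0.64669378 -0.04231798  0.0911123 ] [-2.32001443e-02  9.99730350e-01  3.26501343e-04 -9.34554322e-04]
[(array([ 0.46840796, -0.29146298, -0.23257669]), np.float64(9.461082458496094))]
2.3392628205128205
```

>>> step_arm:
  moves:
    - [0.5,-208.7,-241.5,0,0,0,-0.278]
    - [0.5,-208.7,-241.5,0,0,0,-0.278]
    - [0.5,-208.7,-241.5,0,0,0,-0.278]
    - [0.5,-208.7,-241.5,0,0,0,-0.278]
    - [0.5,-208.7,-241.5,0,0,0,-0.278]
    - [0.5,-208.7,-241.5,0,0,0,-0.278]
    - [0.5,-208.7,-241.5,0,0,0,-0.278]
    - [0.5,-208.7,-241.5,0,0,0,-0.278]
    - [0.5,-208.7,-241.5,0,0,0,-0.278]
    - [0.5,-208.7,-241.5,0,0,0,-0.278]

```text
clock: 18.3
position: [0.4395, -0.2826, 0.0919]
ee_rot: [0.115, 0.993, 0.0, -0.0]
ft_force: [0.1, 0.4, -0.3]
grip_width: 0.502
grasp_force: 0.0
```

```bash
python3 - <<'E'
from h import *
snap('top','t6');snap('side','s6');o=manip.get_obs();print(o['position'],o['ee_rot'])
a=cv2.imread('pics/t6.png')[130:315,80:350];b=cv2.imread('pics/s6.png')[130:330,180:420]
cv2.imwrite('pics/c6.png',np.hstack([cv2.resize(a,(430,295)),cv2.resize(b,(354,295))]))
E
```

```text
[ 0.4394831  -0.28284591  0.09215846] [ 1.14489163e-01  9.93424397e-01  3.65992450e-04 -2.54433010e-04]
```

View pics/c6.png

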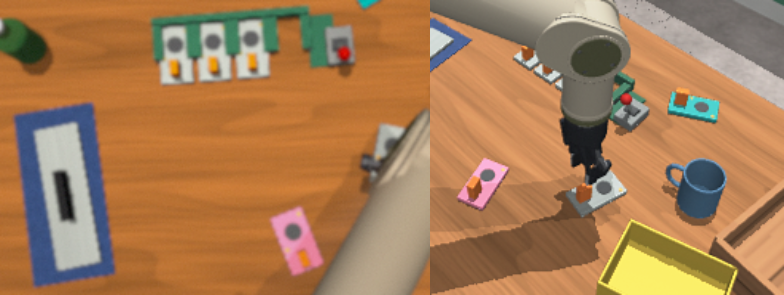

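>>> step_arm:
  moves:
    - [0.5,-1.2,-1,0,0,0,0]
    - [0.5,-1.2,-1,-30,0,0,0]
    - [0.5,-1.2,-1,-50,0,0,0]
    - [0.5,-1.2,-1,-64,0,0,0]
    - [0.5,-1.2,-1,-71,0,0,0]
    - [0.5,-1.2,-1,-71,0,0,0]
    - [0.9,-1.2,-1,-71,0,0,0]
    - [0.9,-1.2,-1,-71,0,0,0]
    - [0.9,-1.2,-1,-71,0,0,0]
    - [0.9,-1.2,-1,-71,0,0,0]

```text
clock: 19.4
position: [0.4382, -0.2853, 0.0225]
ee_rot: [0.116, 0.993, 0.0, 0.001]
ft_force: [-1.0, 0.6, 6.9]
grip_width: 0.172
grasp_force: 69.4
```

>>> step_arm:
  moves:
    - [0.9,0,0,0,0,0,0]
    - [0.9,0,0,0,0,0,0]

```text
clock: 19.6
position: [0.4382, -0.2853, 0.0225]
ee_rot: [0.116, 0.993, 0.0, 0.001]
ft_force: [-0.8, 1.0, 7.4]
grip_width: 0.172
grasp_force: 69.4
```

>>> step_arm:
  moves:
    - [0.9,0,0,8,0,0,0]
    - [0.9,10,35,9,0,0,0.06]
    - [0.9,25,75,9,0,0,0.14]
    - [0.9,45,115,9,0,0,0.22]
    - [0.9,75,150,9,0,0,0.279]
    - [0.9,110,165.4,9,0,0,0.279]
    - [0.9,130,165.4,5,0,0,0.279]
    - [0.9,130,165.4,2,0,0,0.279]
    - [0.9,130,165.4,1,0,0,0.279]
    - [0.9,130,165.4,1,0,0,0.279]

```text
clock: 20.6
position: [0.5669, -0.12, 0.0227]
ee_rot: [-0.023, 1.0, 0.0, -0.0]
ft_force: [0.4, 0.1, -2.0]
grip_width: 0.177
grasp_force: 69.1
```

>>> step_arm:
  moves:
    - [0.9,0,0,0,0,0,0]

```text
clock: 20.7
position: [0.5667, -0.1201, 0.0228]
ee_rot: [-0.023, 1.0, 0.0, -0.0]
ft_force: [0.4, 0.1, -2.4]
grip_width: 0.178
grasp_force: 69.1
```

>>> step_arm:
  moves:
    - [0.9,5,1.6,0,0,0,0]
    - [0.9,14,2.1,0,0,0,0]
    - [0.9,26,2.7,0,0,0,0]
    - [0.9,40,3.3,0,0,0,0]
    - [0.9,54,4,0,0,0,0]
    - [0.9,66,4.6,0,0,0,0]
    - [0.9,74,4.9,0,0,0,0]
    - [0.9,78,5.1,0,0,0,0]
    - [0.9,79,5.2,0,0,0,0]

```text
clock: 21.6
position: [0.6467, -0.1145, 0.0226]
ee_rot: [-0.024, 1.0, 0.0, -0.0]
ft_force: [-4.1, 0.2, 3.8]
grip_width: 0.176
grasp_force: 70.0
```

>>> step_arm:
  moves:
    - [0.9,1.5,0.1,0,0,0,0]
    - [0.9,3,0.1,0,0,0,0]
    - [0.9,4,0.2,0,0,0,0]
    - [0.9,5,0.2,0,0,0,0]
    - [0.9,6,0.2,0,0,0,0]
    - [0.9,6,0.2,0,0,0,0]

```text
clock: 22.2
position: [0.6504, -0.1145, 0.0226]
ee_rot: [-0.023, 1.0, 0.001, -0.002]
ft_force: [-15.9, 1.6, 12.2]
grip_width: 0.176
grasp_force: 71.2
```

>>> step_arm:
  moves:
    - [0.9,-2,-0.1,0,0,0,0]
    - [0.6,-2,-0.1,0,0,0,0]
    - [0.6,-2,-0.1,0,0,0,0]
    - [0.6,-2,-0.1,0,0,0,0]
    - [0.6,-2,-0.1,20,0,0,0]
    - [0.6,-2,-0.1,60,0,0,0]
    - [0.5,-2,-0.1,90,0,0,0]
    - [0.5,-2,-0.1,90,0,0,0]
    - [0.5,-2,-0.1,90,0,0,0]

```text
clock: 23.1
position: [0.651, -0.1142, 0.1131]
ee_rot: [-0.024, 1.0, 0.0, 0.001]
ft_force: [-0.5, -0.2, -0.8]
grip_width: 0.5
grasp_force: 0.0
```

```bash
python3 - <<'E'
from h import *
snap('top','t7');o=manip.get_obs();print(o['position'],o['ee_rot'])
im=cv2.imread('pics/t7.png');m=masks('t7')
w=((m['white']>0)|(im.max(2)<90)).astype(np.uint8)*(1-m['blue'])
w=cv2.morphologyEx(w,cv2.MORPH_OPEN,np.ones((3,3),np.uint8))
n,l,st,c=cv2.connectedComponentsWithStats(near(w,'t7',[.417,.315],60)); k=1+st[1:,4].argmax(); print(st[k])
ms=(l==k).astype(np.uint8)
cv2.imwrite('pics/m7.png',ms*255)
for s in([.4127,.3067,.176],[.417,.315,.133]): print(fit('t7',ms,EDGE,s,.003))
cs,_=cv2.findContours(ms,0,1); r=cv2.minAreaRect(cs[0]); print(r, ray('t7',[r[0]],.013))
E
```

```text
[ 0.65033733 -0.11410374  0.11198262] [-2.36982197e-02  9.99719052e-01  4.01102358e-04 -2.22899913e-04]
[ 101  206   43   94 2652]
(array([0.41275144, 0.3067329 , 0.17567133]), np.float64(15.660085678100586))
(array([0.41264172, 0.30665293, 0.17671845]), np.float64(15.528558731079102))
((121.94595336914062, 252.67567443847656), (91.07704162597656, 29.591815948486328), 80.53767395019531) [[0.4112869  0.30494662 0.013     ]]
```

>>> step_arm:
  moves:
    - [0.4,-60,0,30,0,0,0.03]
    - [0.4,-237.6,420.8,30,0,0,0.129]
    - [0.4,-237.6,420.8,30,0,0,0.129]
    - [0.4,-237.6,420.8,30,0,0,0.129]
    - [0.4,-237.6,420.8,30,0,0,0.129]
    - [0.4,-237.6,420.8,30,0,0,0.129]
    - [0.4,-237.6,420.8,30,0,0,0.129]
    - [0.4,-237.6,420.8,30,0,0,0.129]
    - [0.4,-237.6,420.8,30,0,0,0.129]
    - [0.4,-237.6,420.8,30,0,0,0.129]

```text
clock: 24.15
position: [0.4166, 0.296, 0.1413]
ee_rot: [-0.088, 0.996, -0.0, -0.001]
ft_force: [0.4, -0.2, 0.8]
grip_width: 0.595
grasp_force: 0.0
```

>>> step_arm:
  moves:
    - [0.4,0,0,0,0,0,0]
    - [0.4,0,0,0,0,0,0]

```text
clock: 24.35
position: [0.4172, 0.2953, 0.1411]
ee_rot: [-0.089, 0.996, -0.0, -0.001]
ft_force: [0.9, -0.6, -0.5]
grip_width: 0.597
grasp_force: 0.0
```

```bash
python3 - <<'E'
from h import *
o=manip.get_obs();print(o['position'],o['ee_rot'],o['joint_pos'])
E
```

```text
[0.41716661 0.29527673 0.14112832] [-8.94894581e-02  9.95987321e-01 -3.80029680e-04 -8.64811445e-04] [-0.86272324  0.15364134  0.17176957  1.88032815 -0.02957763  1.11187945
  1.07023108]
```

>>> step_arm:
  moves:
    - [0.4,-4.5,11.7,0,0,0,-0.003]
    - [0.4,-4.5,11.7,-45,0,0,-0.003]
    - [0.4,-4.5,11.7,-80,0,0,-0.003]
    - [0.4,-4.5,11.7,-105,0,0,-0.003]
    - [0.4,-4.5,11.7,-117,0,0,-0.003]
    - [0.4,-4.5,11.7,-117,0,0,-0.003]
    - [0.9,-4.5,11.7,-117,0,0,-0.003]
    - [0.9,-4.5,11.7,-117,0,0,-0.003]
    - [0.9,-4.5,11.7,-117,0,0,-0.003]
    - [0.9,-4.5,11.7,-117,0,0,-0.003]
  grip_force: 100

```text
clock: 25.35
position: [0.4148, 0.3066, 0.027]
ee_rot: [-0.086, 0.996, 0.001, 0.001]
ft_force: [-0.7, -2.9, 8.0]
grip_width: 0.165
grasp_force: 98.1
```

>>> step_arm:
  moves:
    - [0.9,0,0,0,0,0,0]
    - [0.9,0,0,0,0,0,0]

```text
clock: 25.55
position: [0.4148, 0.3066, 0.027]
ee_rot: [-0.086, 0.996, 0.001, 0.001]
ft_force: [-0.2, -2.9, 6.3]
grip_width: 0.164
grasp_force: 98.1
```

>>> step_arm:
  moves:
    - [0.9,0,0,5,0,0,0]
    - [0.9,0,0,15,0,0,0]
    - [0.9,0,0,25,0,0,0]
    - [0.9,0,0,25,0,0,0]

```text
clock: 25.95
position: [0.4146, 0.3071, 0.0521]
ee_rot: [-0.086, 0.996, 0.001, 0.001]
ft_force: [-0.1, 0.3, -5.8]
grip_width: 0.165
grasp_force: 98.0
```

>>> step_arm:
  moves:
    - [0.9,0,0,20,0,0,0]
    - [0.9,5,-15,25,0,0,-0.06]
    - [0.9,10,-40,25,0,0,-0.16]
    - [0.9,15,-70,25,0,0,-0.28]
    - [0.9,20,-100,25,0,0,-0.4]
    - [0.9,25,-130,25,0,0,-0.52]
    - [0.9,30,-160,25,0,0,-0.64]
    - [0.9,35,-190,25,0,0,-0.76]
    - [0.9,40,-215,25,0,0,-0.86]
    - [0.9,40,-215,25,0,0,-0.86]

```text
clock: 26.95
position: [0.4542, 0.0868, 0.0752]
ee_rot: [0.342, 0.94, -0.0, 0.0]
ft_force: [0.2, 0.9, -6.2]
grip_width: 0.164
grasp_force: 98.6
```

>>> step_arm:
  moves:
    - [0.9,3,-10,0,0,0,-0.08]
    - [0.9,6,-30,0,0,0,-0.2]
    - [0.9,9,-50,0,0,0,-0.32]
    - [0.9,12,-70,0,0,0,-0.44]
    - [0.9,15,-85,0,0,0,-0.56]
    - [0.9,15,-95,0,0,0,-0.68]
    - [0.9,15,-100,0,0,0,-0.79]
    - [0.9,15,-100,0,0,0,-0.837]
    - [0.9,15,-100,0,0,0,-0.837]
    - [0.9,15,-100,0,0,0,-0.837]

```text
clock: 27.95
position: [0.4687, -0.0085, 0.0752]
ee_rot: [0.69, 0.724, 0.0, 0.0]
ft_force: [0.1, 0.0, -6.0]
grip_width: 0.173
grasp_force: 98.6
```

```bash
python3 - <<'E'
from h import *
o=manip.get_obs();print(o['position'],o['ee_rot'],o['joint_pos'],o['grip_width'],o['grasp_force'],o['ft_force'])
e=o['ee_rot'];print(2*np.arctan2(e[1],e[0])-np.pi)
E
```

```text
[ 0.46865312 -0.00853475  0.0752441 ] [6.89760427e-01 7.24037618e-01 2.59129079e-04 1.18955741e-04] [-0.60786155  0.1540224   0.56956995  2.06413855 -0.10216151  0.94938491
  0.06436286] 0.17265248782126746 98.5633635520935 [ 0.09915805  0.01117738 -5.9524261 ]
-1.5223163084724374
```

>>> step_arm:
  moves:
    - [0.9,30,-2,0,0,0,0]
    - [0.9,60,-3,-10,0,0,-0.002]
    - [0.9,80,-4,-25,0,0,-0.002]
    - [0.9,86.7,-4.6,-36,0,0,-0.002]
    - [0.9,86.7,-4.6,-42,0,0,-0.002]
    - [0.9,86.7,-4.6,-46,0,0,-0.002]
    - [0.9,86.7,-4.6,-49,0,0,-0.002]
    - [0.9,86.7,-4.6,-49,0,0,-0.002]

```text
clock: 28.75
position: [0.555, -0.013, 0.0264]
ee_rot: [0.691, 0.723, 0.0, 0.0]
ft_force: [-0.6, -0.5, -6.0]
grip_width: 0.166
grasp_force: 99.3
```

```bash
python3 - <<'E'
from h import *
snap('top','t8');snap('side','s8');o=manip.get_obs();print(o['position'],o['ee_rot'],o['ft_force'])
a=cv2.imread('pics/t8.png')[130:230,160:320];b=cv2.imread('pics/s8.png')[120:260,180:380]
cv2.imwrite('pics/c8.png',np.vstack([cv2.resize(a,(480,300),interpolation=2),cv2.resize(b,(430,300),interpolation=2)[:, :480] if 0 else cv2.copyMakeBorder(cv2.resize(b,(429,300),interpolation=2),0,0,0,51,0)]))
E
```

```text
[ 0.55551323 -0.0130751   0.02680582] [6.90950912e-01 7.22901399e-01 5.73884844e-04 2.72869380e-04] [-0.89015035 -0.72219019 -5.7483615 ]
```

View pics/c8.png

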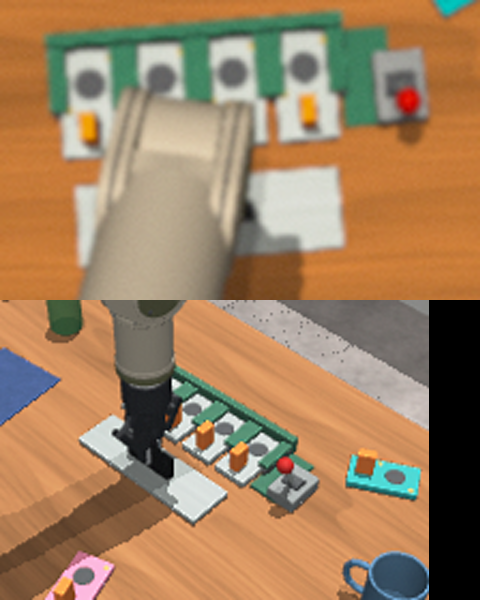

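>>> step_arm:
  moves:
    - [0.9,0,0,-1.5,0,0,0]
    - [0.9,0,0,-3,0,0,0]
    - [0.9,5,0.2,-3,0,0,0]
    - [0.9,12,0.6,-3,0,0,0]
    - [0.9,18,0.8,-3,0,0,0]
    - [0.9,20,0.9,-3,0,0,0]
    - [0.9,21,1,-3,0,0,0]
    - [0.9,22,1,-3,0,0,0]
    - [0.9,22,1,-3,0,0,0]

```text
clock: 29.75
position: [0.577, -0.0124, 0.024]
ee_rot: [0.691, 0.723, -0.0, -0.0]
ft_force: [-9.4, 0.9, 8.5]
grip_width: 0.168
grasp_force: 101.4
```

>>> step_arm:
  moves:
    - [0.9,1,0,0,0,0,0]
    - [0.9,2,0.1,0,0,0,0]
    - [0.9,3,0.1,0,0,0,0]
    - [0.9,4,0.2,0,0,0,0]
    - [0.9,5,0.2,0,0,0,0]
    - [0.9,5,0.2,0,0,0,0]

```text
clock: 30.35
position: [0.582, -0.0123, 0.0241]
ee_rot: [0.691, 0.723, -0.0, -0.0]
ft_force: [-7.6, 0.3, 7.6]
grip_width: 0.168
grasp_force: 101.4
```

>>> step_arm:
  moves:
    - [0.9,0,0,0.8,0,0,0]
    - [0.9,1,0,0.8,0,0,0]
    - [0.9,2,0.1,0.8,0,0,0]
    - [0.9,2,0.1,0.8,0,0,0]

```text
clock: 30.75
position: [0.5838, -0.0119, 0.0241]
ee_rot: [0.691, 0.723, -0.0, -0.001]
ft_force: [-6.9, 0.3, 2.6]
grip_width: 0.166
grasp_force: 100.6
```

>>> step_arm:
  moves:
    - [0.9,1,0,0,0,0,0]
    - [0.9,2,0.1,0,0,0,0]
    - [0.9,2,0.1,0,0,0,0]

```text
clock: 31.05
position: [0.5841, -0.012, 0.0242]
ee_rot: [0.691, 0.723, -0.001, -0.002]
ft_force: [-17.5, -0.3, 12.5]
grip_width: 0.171
grasp_force: 102.4
```

>>> step_arm:
  moves:
    - [0.9,-1.2,0,0,0,0,0]
    - [0.9,-1.2,0,0,0,0,0]
    - [0.6,-1.2,0,0,0,0,0]
    - [0.5,-1.2,0,0,0,0,0]
    - [0.5,-1.2,0,0,0,0,0]
    - [0.5,-1.2,0,10,0,0,0]
    - [0.5,-1.2,0,40,0,0,0]
    - [0.5,-1.2,0,80,0,0,0]
    - [0.5,-1.2,0,80,0,0,0]

```text
clock: 31.95
position: [0.5887, -0.0122, 0.1101]
ee_rot: [0.691, 0.723, 0.004, 0.003]
ft_force: [0.2, -0.6, 0.2]
grip_width: 0.499
grasp_force: 0.0
```

>>> step_arm:
  moves:
    - [0.5,-90,-60,60,0,0,0]
    - [0.5,-180,-120,80,0,0,0]
    - [0.5,-180,-160,80,0,0,0]
    - [0.5,-180,-200,80,0,0,0]
    - [0.5,-180,-250,80,0,0,0]
    - [0.5,-180,-300,80,0,0,0]
    - [0.5,-180,-300,80,0,0,0]
    - [0.5,-180,-300,80,0,0,0]

```text
clock: 32.75
position: [0.4039, -0.3157, 0.1855]
ee_rot: [0.692, 0.722, 0.001, 0.001]
ft_force: [-0.3, 0.8, -0.9]
grip_width: 0.503
grasp_force: 0.0
```

```bash
python3 - <<'E'
from h import *
snap('top','t9');snap('side','s9');o=manip.get_obs();print(o['position'],o['ee_rot'],o['ft_force'])
a=cv2.imread('pics/t9.png')[130:220,165:325];b=cv2.imread('pics/s9.png')[130:220,210:370]
cv2.imwrite('pics/c9.png',np.vstack([cv2.resize(x,(528,297),interpolation=2) for x in(a,b)]))
E
```

```text
[ 0.40347304 -0.31653969  0.18529996] [ 6.93489346e-01  7.20465344e-01 -2.17857362e-04  1.47234336e-03] [0.36283674 0.60036262 0.22673803]
```

View pics/c9.png

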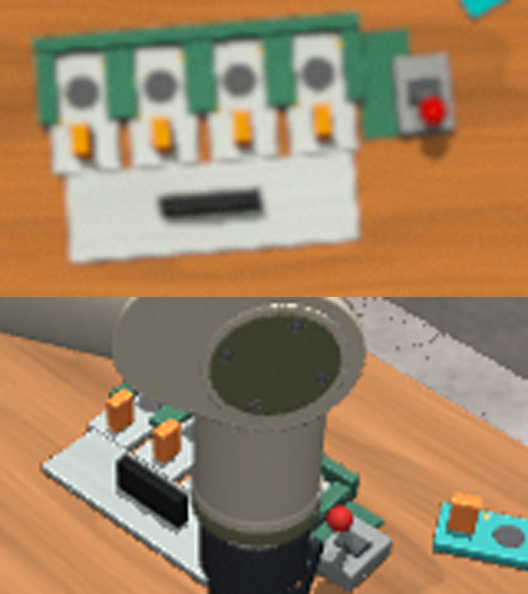

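```bash
python3 - <<'E'
from h import *
tag='t9';im=cv2.imread('pics/t9.png');m=masks(tag)
R=np.array([.6652,-.0066,.0466])
# refit rack x using orange-free: bar back edge etc.
for y in(-128,-108,-84,-60,-36,-12,12,36,60,84,100,126):
    xs=np.arange(-60,-30,1.0)
    pts=tf(R,np.c_[xs/1000,np.full(len(xs),y/1000),np.full(len(xs),.011)])
    uv=proj(tag,pts).astype(np.float32)
    v=cv2.remap(im.max(2),uv[:,0].reshape(-1,1),uv[:,1].reshape(-1,1),cv2.INTER_CUBIC).ravel()
    print(y,xs[v.argmin()],' '.join(map(str,v[::2])))
w=((m['white']>0)|(im.max(2)<90)).astype(np.uint8)
# straightedge only: cut above line rack x=-46
u=proj(tag,tf(R,np.array([[-.0455,.4,.011],[-.0455,-.4,.011],[-.25,-.4,.011],[-.25,.4,.011]])))
k=np.zeros_like(w);cv2.fillConvexPoly(k,u.astype(np.int32),1)
n,l,st,c=cv2.connectedComponentsWithStats(near(w*k,tag,[.578,-.011],60)); j=1+st[1:,4].argmax()
p,e=fit(tag,(l==j).astype(np.uint8),EDGE,[.578,-.011,-1.522]);print(p,e,p[2]+np.pi/2-R[2])
E
```

```text
-128 -44.0 213 209 204 200 199 196 190 183 175 180 195 208 215 213 213
-108 -33.0 218 217 216 216 214 210 204 195 187 185 169 146 128 115 115
-84 -43.0 216 216 215 215 217 218 216 210 202 202 209 217 221 220 220
-60 -44.0 218 217 216 216 216 213 201 184 171 176 191 198 203 201 197
-36 -34.0 218 217 216 216 218 214 206 203 198 189 166 139 125 115 116
-12 -44.0 216 214 213 214 217 217 209 197 189 193 207 217 223 222 221
12 -44.0 216 214 212 213 214 209 196 181 175 181 193 202 202 200 201
36 -34.0 213 213 213 213 214 212 209 206 199 186 164 137 121 115 117
60 -44.0 213 212 213 212 211 212 202 188 181 191 209 218 223 222 221
84 -46.0 212 213 213 212 212 205 190 180 185 201 212 213 209 206 205
100 -41.0 214 214 212 212 213 213 205 190 172 157 154 158 165 169 169
126 -46.0 207 204 201 201 199 192 181 175 181 202 217 220 220 218 216
[ 0.58194589 -0.01165734 -1.52122226] 11.472494125366211 0.0029740631289769393
```

```bash
python3 - <<'E'
from h import *
tag='t9';im=cv2.imread('pics/t9.png');R=np.array([.6652,-.0066,.0466])
c,s=np.cos(R[2]),np.sin(R[2])
big=cv2.resize(im,None,fx=8,fy=8,interpolation=cv2.INTER_CUBIC); h=cv2.cvtColor(big,cv2.COLOR_BGR2HSV).astype(int)
dark=((h[...,2]<150)&(h[...,1]<60)).astype(np.uint8); orange=((h[...,0]<22)&(h[...,1]>170)&(h[...,2]>190)).astype(np.uint8)
def where(mask,x,y,z,rad):
    u=(proj(tag,tf(R,np.array([[x,y,z]])))[0]+.5)*8-.5; k=np.zeros_like(mask); cv2.circle(k,tuple(int(a) for a in u),int(rad*8),1,-1)
    n,l,st,ce=cv2.connectedComponentsWithStats(mask*k); j=1+st[1:,4].argmax(); q=(ce[j]+.5)/8-.5
    p=ray(tag,[q],z)[0,:2]-R[:2]; return np.round([p@[c,s]*1000,p@[-s,c]*1000,st[j,4]/64],1)
for y in(.108,.036,-.036,-.108): print(y,where(dark,.028,y,.012,9),where(orange,-.021,y,.052,7))
E
```

```text
0.108 [ 28.3 109.4  75.4] [-22.  108.1  32. ]
0.036 [28.5 38.  74. ] [-22.1  36.7  34.4]
-0.036 [ 28.7 -33.7  74.8] [-22.1 -34.4  30.7]
-0.108 [  28.7 -104.1   80.7] [ -21.6 -105.3   31.5]
```

Pockets and grips of all four plates line up within 0.4 mm, and the straightedge is flush and free. Next I'll fetch it back to the mat.

>>> step_arm:
  moves:
    - [0.5,0,60,0,0,0,0.01]
    - [0.5,0,120,0,0,0,0.01]
    - [0.5,60,200,-20,0,0,0.01]
    - [0.5,180.5,304.5,-60,0,0,0.01]
    - [0.5,180.5,304.5,-60,0,0,0.01]
    - [0.5,180.5,304.5,-60,0,0,0.01]
    - [0.5,180.5,304.5,-60,0,0,0.01]
    - [0.5,180.5,304.5,-60,0,0,0.01]
    - [0.5,180.5,304.5,-60,0,0,0.01]
    - [0.5,180.5,304.5,-60,0,0,0.01]

```text
clock: 33.85
position: [0.5858, -0.0067, 0.124]
ee_rot: [0.687, 0.727, -0.0, 0.0]
ft_force: [-0.0, -0.9, 0.0]
grip_width: 0.495
grasp_force: 0.0
```

>>> step_arm:
  moves:
    - [0.5,0,0,0,0,0,0]
    - [0.5,0,0,0,0,0,0]

```text
clock: 34.05
position: [0.5855, -0.0083, 0.1248]
ee_rot: [0.688, 0.726, 0.001, 0.0]
ft_force: [0.7, -0.0, -0.7]
grip_width: 0.497
grasp_force: 0.0
```

```bash
python3 - <<'E'
from h import *
snap('top','t10');o=manip.get_obs();e=o['ee_rot'];print(o['position'],e,2*np.arctan2(e[1],e[0])-np.pi)
E
```

```text
[ 0.58558062 -0.00816904  0.12476986] [6.87944807e-01 7.25762607e-01 6.88185137e-04 3.27311210e-04] -1.517307489065561
```

>>> step_arm:
  moves:
    - [0.5,-1.6,-3.8,-20,0,0,-0.005]
    - [0.5,-1.6,-3.8,-50,0,0,-0.005]
    - [0.5,-1.6,-3.8,-80,0,0,-0.005]
    - [0.5,-1.6,-3.8,-95,0,0,-0.005]
    - [0.5,-1.6,-3.8,-100,0,0,-0.005]
    - [0.5,-1.6,-3.8,-100,0,0,-0.005]
    - [0.9,-1.6,-3.8,-100,0,0,-0.005]
    - [0.9,-1.6,-3.8,-100,0,0,-0.005]
    - [0.9,-1.6,-3.8,-100,0,0,-0.005]
    - [0.9,-1.6,-3.8,-100,0,0,-0.005]

```text
clock: 35.1
position: [0.5842, -0.0112, 0.0257]
ee_rot: [0.689, 0.725, 0.001, -0.0]
ft_force: [-6.4, 0.3, 10.1]
grip_width: 0.169
grasp_force: 98.8
```

>>> step_arm:
  moves:
    - [0.9,0,0,0,0,0,0]
    - [0.9,-5,-0.2,0.5,0,0,0]
    - [0.9,-15,-0.7,2,0,0,0]
    - [0.9,-30,-1.4,8,0,0,0]
    - [0.9,-50,-2.3,20,0,0,0]
    - [0.9,-80,-3,40,0,0,0]
    - [0.9,-115,-3.5,50,0,0,0]
    - [0.9,-115,-3.5,50,0,0,0]
    - [0.9,-115,-3.5,50,0,0,0]

```text
clock: 36.0
position: [0.468, -0.0142, 0.0742]
ee_rot: [0.689, 0.725, 0.001, -0.0]
ft_force: [0.6, -0.3, -5.4]
grip_width: 0.163
grasp_force: 99.2
```

```bash
python3 - <<'E'
from h import *
snap('top','t11');o=manip.get_obs();e=o['ee_rot'];print(o['position'],e,2*np.arctan2(e[1],e[0])-np.pi,o['grip_width'],o['ft_force'])
tag='t0'
M,_=fit(tag,near(1-masks(tag)['wood'],tag,[.417,.315],75),MAT,[.4168,.3153,.1328]);print(M)
E
```

```text
[ 0.46875579 -0.0142938   0.07412497] [ 6.89064851e-01  7.24699427e-01  6.07879504e-04 -4.29164073e-05] -1.5203960820389337 0.1618677941261129 [-0.77328824  0.67691944 -5.79920624]
[0.41682895 0.31526626 0.13295696]
```

>>> step_arm:
  moves:
    - [0.9,0,2,3,0,0,0.05]
    - [0.9,0,10,3,0,0,0.15]
    - [0.9,0,25,3,0,0,0.27]
    - [0.9,-3,45,3,0,0,0.39]
    - [0.9,-6,65,3,0,0,0.51]
    - [0.9,-9,85,3,0,0,0.63]
    - [0.9,-12,105,3,0,0,0.75]
    - [0.9,-15,125,3,0,0,0.85]
    - [0.9,-15,125,3,0,0,0.85]

```text
clock: 36.95
position: [0.4539, 0.1132, 0.0765]
ee_rot: [0.326, 0.945, 0.0, -0.0]
ft_force: [0.0, 0.2, -6.1]
grip_width: 0.165
grasp_force: 99.2
```

>>> step_arm:
  moves:
    - [0.9,-4,20,0,0,0,0.08]
    - [0.9,-8,45,0,0,0,0.18]
    - [0.9,-13,75,0,0,0,0.3]
    - [0.9,-18,105,0,0,0,0.42]
    - [0.9,-23,135,0,0,0,0.54]
    - [0.9,-28,165,0,0,0,0.66]
    - [0.9,-32,190,0,0,0,0.76]
    - [0.9,-35,204,0,0,0,0.803]
    - [0.9,-35,204,0,0,0,0.803]
    - [0.9,-35,204,0,0,0,0.803]

```text
clock: 37.95
position: [0.4196, 0.3132, 0.0766]
ee_rot: [-0.065, 0.998, -0.0, -0.0]
ft_force: [-0.2, -0.9, -6.2]
grip_width: 0.162
grasp_force: 99.2
```

```bash
python3 - <<'E'
from h import *
snap('top','t12');o=manip.get_obs();e=o['ee_rot'];print(o['position'],e,2*np.arctan2(e[1],e[0])-np.pi,o['grip_width'],o['ft_force'])
E
```

```text
[0.4197083  0.31278739 0.07667212] [-6.43624246e-02  9.97926471e-01 -4.08755069e-04 -2.63458134e-04] 0.12881390476104748 0.16546964295020977 [ 0.54329497 -0.32784483 -6.31466214]
```

>>> step_arm:
  moves:
    - [0.9,-1.2,2.6,0,0,0,0.004]
    - [0.9,-1.2,2.6,-20,0,0,0.004]
    - [0.9,-1.2,2.6,-36,0,0,0.004]
    - [0.9,-1.2,2.6,-44,0,0,0.004]
    - [0.9,-1.2,2.6,-47,0,0,0.004]
    - [0.9,-1.2,2.6,-48,0,0,0.004]
    - [0.9,-1.2,2.6,-48.5,0,0,0.004]
    - [0.9,-1.2,2.6,-48.5,0,0,0.004]

```text
clock: 38.8
position: [0.4184, 0.3173, 0.0292]
ee_rot: [-0.068, 0.998, 0.001, 0.0]
ft_force: [-0.5, -0.1, -5.2]
grip_width: 0.164
grasp_force: 99.1
```

>>> step_arm:
  moves:
    - [0.6,0,0,0,0,0,0]
    - [0.5,0,0,0,0,0,0]
    - [0.5,0,0,0,0,0,0]
    - [0.5,0,0,20,0,0,0]
    - [0.5,0,0,60,0,0,0]
    - [0.5,0,0,110,0,0,0]
    - [0.8,50,-50,120,0,0,0]
    - [1,80,-100,120,0,0,0]
    - [1,100,-150,120,0,0,0]
    - [1,100,-200,120,0,0,0]

```text
clock: 39.8
position: [0.5144, 0.1454, 0.1492]
ee_rot: [-0.068, 0.998, 0.0, 0.001]
ft_force: [0.8, -0.2, -0.3]
grip_width: 0.001
grasp_force: 0.0
```

```bash
python3 - <<'E'
from h import *
tag='t13';snap('top',tag);snap('side','s13');o=manip.get_obs();e=o['ee_rot'];print(o['position'],2*np.arctan2(e[1],e[0])-np.pi,o['joint_pos'])
im=cv2.imread('pics/t13.png');m=masks(tag)
w=((m['white']>0)|(im.max(2)<90)).astype(np.uint8)*(1-m['blue']);w=cv2.morphologyEx(w,cv2.MORPH_OPEN,np.ones((3,3),np.uint8))
n,l,st,c=cv2.connectedComponentsWithStats(near(w,tag,[.417,.315],60));k=1+st[1:,4].argmax()
p,er=fit(tag,(l==k).astype(np.uint8),EDGE,[.417,.315,.133],.003);print(p,er)
# knob in both views
from scipy.optimize import least_squares
uv={}
for t in('t13','s13','t0','s0'):
    h=cv2.cvtColor(cv2.imread(f'pics/{t}.png'),cv2.COLOR_BGR2HSV).astype(int)
    r=(((h[...,0]<5)|(h[...,0]>174))&(h[...,1]>190)&(h[...,2]>100)).astype(np.uint8); r=near(r,t,[.655,-.205],45)
    n,l,st,c=cv2.connectedComponentsWithStats(r)
    if n>1: k=1+st[1:,4].argmax(); uv[t]=c[k]; print(t,c[k],st[k,4])
for a,b in(('t13','s13'),('t0','s0')):
  if a in uv and b in uv: print(least_squares(lambda P:np.r_[proj(a,[P])[0]-uv[a],proj(b,[P])[0]-uv[b]],[.65,-.2,.07]).x)
b=cv2.imread('pics/s13.png')[130:250,230:390]
cv2.imwrite('pics/c13.png',np.hstack([cv2.resize(im[120:330,75:345],(400,311)),cv2.resize(b,(400,311))]))
E
```

```text
[0.51454299 0.13900923 0.14917599] 0.12580671559635803 [-0.6974737   0.1941542   0.38835265  1.82995144 -0.07876046  1.13185243
  1.41433851]
[0.42310895 0.30465567 0.09844764] 4102.35888671875
t13 [295.53846154 163.28205128] 39
s13 [312.41463415 196.95121951] 41
t0 [295.5 163. ] 38
s0 [312.45  196.875] 40
[ 0.6484226  -0.20705577  0.08655524]
[ 0.64914804 -0.20688843  0.0862957 ]
```

View pics/c13.png

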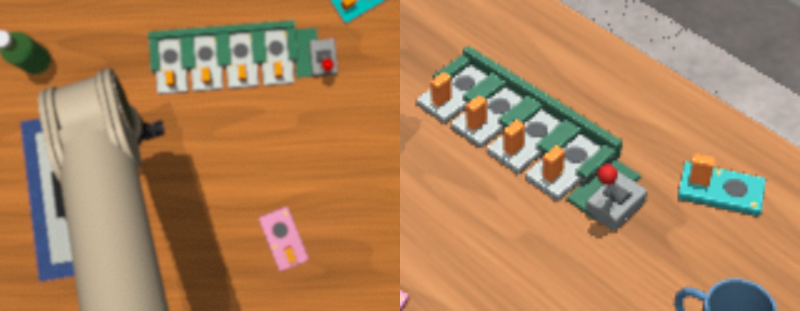

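>>> step_arm:
  moves:
    - [1,60,-348,0,0,0,-0.08]
    - [1,60,-348,0,0,0,-0.08]
    - [1,60,-348,0,0,0,-0.08]
    - [1,60,-348,0,0,0,-0.08]
    - [1,60,-348,0,0,0,-0.08]
    - [1,60,-348,0,0,0,-0.08]
    - [1,60,-348,0,0,0,-0.08]
    - [1,88,-348,0,0,0,-0.08]
    - [1,88,-348,0,0,0,-0.08]
    - [1,88,-348,0,0,0,-0.08]

```text
clock: 40.9
position: [0.6007, -0.201, 0.1482]
ee_rot: [-0.028, 1.0, 0.0, -0.0]
ft_force: [-0.1, 1.1, -0.6]
grip_width: 0.003
grasp_force: 0.0
```

>>> step_arm:
  moves:
    - [1,0,0,0,0,0,0]
    - [1,0,0,0,0,0,0]

```text
clock: 41.1
position: [0.6002, -0.2005, 0.1488]
ee_rot: [-0.028, 1.0, 0.0, 0.0]
ft_force: [0.8, 0.1, 0.4]
grip_width: 0.0
grasp_force: 0.0
```

```bash
cat > ed.py <<'E'
from h import *
def edge(tag):
    im=cv2.imread(f'pics/{tag}.png');m=masks(tag)
    w=((m['white']>0)|(im.max(2)<90)).astype(np.uint8)*(1-m['blue']);w=cv2.morphologyEx(w,cv2.MORPH_OPEN,np.ones((3,3),np.uint8))
    n,l,st,c=cv2.connectedComponentsWithStats(near(w,tag,[.417,.315],60));k=1+st[1:,4].argmax()
    p=fit(tag,(l==k).astype(np.uint8),EDGE,[.417,.315,.133],.003)
    d=p[0][:2]-[.4168,.3153]; c,s=np.cos(.133),np.sin(.133)
    return p,'mat frame mm',d@[c,s]*1000,d@[-s,c]*1000,'yaw',p[0][2]-.133
E
python3 - <<'E'
from ed import *
snap('top','t14');o=manip.get_obs();e=o['ee_rot'];print(o['position'],2*np.arctan2(e[1],e[0])-np.pi)
print(edge('t14'))
E
```

```text
[ 0.60031614 -0.20056968  0.14878515] 0.05675870765659008
((array([0.41686918, 0.31909628, 0.13751412]), np.float64(16.07037353515625)), 'mat frame mm', np.float64(0.5719826599809225), np.float64(3.7535827980908016), 'yaw', np.float64(0.004514115982888506))
```

>>> step_arm:
  moves:
    - [1,0,-8,-30,0,0,-0.01]
    - [1,0,-8,-60,0,0,-0.01]
    - [1,0,-8,-79,0,0,-0.01]
    - [1,10,-7.5,-79,0,0,-0.01]
    - [1,20,-7,-79,0,0,-0.01]
    - [1,30,-6.5,-79,0,0,-0.01]
    - [1,40,-6,-79,0,0,-0.01]
    - [1,50,-5.5,-79,0,0,-0.01]
    - [1,60,-5,-79,0,0,-0.01]
    - [1,70,-4.5,-79,0,0,-0.01]

```text
clock: 42.15
position: [0.6716, -0.2055, 0.0696]
ee_rot: [-0.023, 1.0, 0.0, 0.0]
ft_force: [-1.0, 0.6, 0.2]
grip_width: 0.002
grasp_force: 0.5
```

>>> step_arm:
  moves:
    - [1,8,0.4,0,0,0,0]
    - [1,16,0.7,0,0,0,0]
    - [1,22,1,0,0,0,0]
    - [1,26,1.2,0,0,0,0]
    - [1,26,1.2,0,0,0,0]

```text
clock: 42.65
position: [0.6902, -0.2048, 0.0687]
ee_rot: [-0.022, 1.0, 0.002, -0.007]
ft_force: [-35.7, 7.6, 19.8]
grip_width: 0.001
grasp_force: 17.8
```

>>> step_arm:
  moves:
    - [1,-15,0,0,0,0,0]
    - [1,-40,0,0,0,0,0]
    - [1,-80,0,20,0,0,0]
    - [1,-80,0,80,0,0,0]
    - [1,-130,0,100,0,0,0]
    - [1,-180,0,100,0,0,0]
    - [1,-230,0,100,0,0,0]
    - [1,-250,0,100,0,0,0]

```text
clock: 43.45
position: [0.4438, -0.2049, 0.1697]
ee_rot: [-0.022, 1.0, 0.001, 0.0]
ft_force: [0.6, -1.3, 0.1]
grip_width: 0.001
grasp_force: 0.0
```

```bash
python3 - <<'E'
from ed import *
snap('top','t15');snap('side','s15')
from scipy.optimize import least_squares
uv={}
for t in('t15','s15'):
    h=cv2.cvtColor(cv2.imread(f'pics/{t}.png'),cv2.COLOR_BGR2HSV).astype(int)
    r=(((h[...,0]<5)|(h[...,0]>174))&(h[...,1]>190)&(h[...,2]>100)).astype(np.uint8); r=near(r,t,[.69,-.205],45)
    n,l,st,c=cv2.connectedComponentsWithStats(r); k=1+st[1:,4].argmax(); uv[t]=c[k]; print(t,c[k],st[k,4])
a,b='t15','s15';print(least_squares(lambda P:np.r_[proj(a,[P])[0]-uv[a],proj(b,[P])[0]-uv[b]],[.69,-.2,.07]).x)
print(edge('t15')); print(manip.get_obs()['position'])
im=cv2.imread('pics/t15.png');s=cv2.imread('pics/s15.png')[120:260,220:400]
cv2.imwrite('pics/c15.png',np.hstack([cv2.resize(im[120:330,75:345],(400,311)),cv2.resize(s,(400,311))]))
E
```

```text
t15 [293.56756757 141.94594595] 37
s15 [324.47058824 186.91176471] 34
[ 0.71056093 -0.20426769  0.08545517]
((array([0.41677656, 0.3190143 , 0.13703802]), np.float64(15.753460884094238)), 'mat frame mm', np.float64(0.46931773159358986), np.float64(3.68460426622688), 'yaw', np.float64(0.004038018253504194))
[ 0.44400209 -0.20502025  0.17008696]
```

View pics/c15.png

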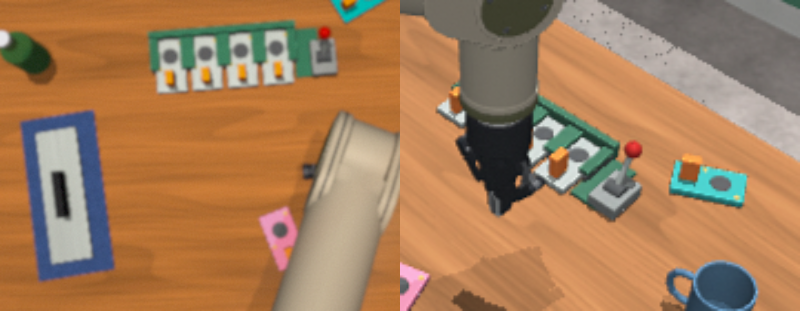

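All checks pass: the plates are home, the straightedge is on its mat, and the lever stalled against its far stop with the knob 62 mm over. Handing in.

```bash
python3 -c "
from workcell import manip
print(manip.hand_in())"
```

```text
the job is handed in; nothing more can be done
None
```

The job is handed in (no score came back): all four plates are home and proved in line with the straightedge, which is back on its mat about 4 mm off centre, and the lever is pushed fully over against its far stop.

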